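# Close and latch the hammer drawer

## Robot

A 6-joint arm with a two-finger parallel gripper is mounted at the origin on the work surface. World frame = base frame: x ahead of the robot, y to its left, z up, the work surface at z = 0. Lengths are in mm, angles in rad, forces in N, time in s.
With the tool pointing down it reaches from about 400 to 925 mm from the base axis. Payload 12.5 kg.
Tool frame: the origin (TCP) lies midway between the tips of the shut fingers; the grasp point (between the pads) lies 19 mm behind it; z points along the fingers, y is the line along which they close (so a half turn about z gives the same grasp; the last joint's range is limited). The gripper opens to 95 mm and grips with 3 to 60 N. Pads are 20 mm wide; open, the fingers measure 119 mm over their backs; the gripper's body (75 mm by 180 mm) begins 59 mm behind the grasp point.
Start: joints at [1.147, 0.491, 1.559, -0, 1.092, -0.106], TCP at [195.282, 593.727, 214.661] pointing down, gripper open.
Joint ranges: [-3.1, 3.1], [-0.84, 2.19], [0.05, 2.79], [-1.13, 4.28], [0.06, 2.93], [-2.69, 2.69]. Speed limits (rad/s): [2.22, 2.22, 2.79, 3.14, 3.14, 3.14].

## Interface

Orientations are given as [roll, pitch, yaw] about the fixed x, y, z axes, in that order (R = Rz(yaw) Ry(pitch) Rx(roll)).
In Python, from cell import state, read_camera, camera_info, env gives the robot as it stands.
- The arm moves only by the tool move_arm, never from a script. Its argument "commands" is a list of rows, each a list of 3 entries, a list of its own where there are three numbers: the shift along the world's x, y, z in cm, then the turn, a rotation vector about the world's x, y, z in degrees, then the opening, from 0 (shut) to 1 (fully open). A call has 1 to 10 rows; each row shifts and turns the commanded pose from where the row before left it; what a row does not reach is not made up. A row lasts 1/10 s, in which the tool goes at most 50 mm and 8.59 degrees, less where a joint would pass 70% of its speed; a pose out of reach is approached as far as the arm can. A call with a gripper value outside its range is refused whole. The fingers move at their own pace and stop on an object; the grip force is fixed at half the most. Time passes only in rows, so rows that do not move let the fingers close. It gives the time, the measured TCP pose, the force, the opening and the grip force at its end, in the units of the state.
- state(): the state, without advancing time (a new reading comes with each control period).
- read_camera(name): name is "side" or "top"; returns the picture (400x640x3 uint8, blue, green, red); there is no depth.
- camera_info(name): a dict with "K" (3x3 intrinsics, pixels), "cam_to_world" (4x4, takes a point from camera to world coordinates). Camera axes: x right, y down, z forward; pixel columns grow to the right and rows downward; lengths in mm; the calibration is good to about 2 mm. A picture is of the moment at which its call begins. camera_info takes no time and is no camera call.
- env.job_done(): hands the job in; it is judged then, once.
The state is a dict: "t": time; "joints": joint angles; "qvel": joint speeds; "tau": joint torques, N m; "eef_pos": TCP position; "tcp_rot": TCP orientation; "ft_force": force on the tool from outside, world axes, zero at the start; "moment": the same for the moment, N m; "opening": opening from 0.0 (shut) to 1.0 (fully open); "grip_force": force on a finger pad.
Only numpy, scipy, OpenCV 4.12 (cv2) and the standard library are available. Lean on these libraries where they do the work, as an engineer would, in place of code of your own. Each camera call takes 0.05 s, during which the arm holds its last target. There are 200 camera calls.

## Task

The drawer of piano hammers in the small wooden chest has been left open. Push it fully home until it seats, then turn the black latch knob on top of the chest clockwise (seen from above) until it clicks over into its latched position, square across the drawer's travel, and let go. Leave the things lying around the chest where they are.

Things in the scene. Friction and masses are not known exactly. Their poses are not given: they have to be found in the camera images.
- chest: Wooden chest fixed to the bench, 240 mm deep (its x) x 200 mm wide (its y) x 100 mm high. Origin: centre of its underside, on the bench. Its front, from which the single drawer slides out, faces its own -x. In the world the front faces roughly the robot's right (-y). The flat top is at z = 100 mm.
- chest_drawer0_handle (a point): Middle of the drawer's steel bar handle (100 mm long along the chest's y, 10 mm thick), 62 mm above the bench, 35 mm out from the drawer's flat wooden front (194 mm wide, 13 to 86 mm above the bench). Moves with the drawer; when home it is 155 mm in front (-x) of the chest's origin. Axes as the chest's.
- chest_drawer0 (a joint): How far the drawer is open, m: 0 = fully home against its stop. A spring ball detent is met about 14 mm before home; its crest is at 7 mm, and past that the drawer is pulled home and held there. Pushing over it takes about 8 N.
- latch_grip (a point): Grip point of the black latch knob, 146 mm above the bench on its upright axis, 20 mm behind (+x of) the chest's origin. The grip is an upright bar 84 mm long (this point's x), 16 mm thick (its y), from 122 to 162 mm above the bench, on a 64 mm disc. The point turns with the knob.
- latch (a joint): Angle of the latch knob, rad, growing clockwise seen from above. 0 = open, bar along the drawer's sliding direction; 1.57 = latched, at its stop, bar square across. The click, a spring ball detent: resists from about 1.0 (about 0.25 N m), crest at 1.30, then it drives the knob on to near the stop and keeps it there. Turned early, it blocks the open drawer.
- glue: Bystander: white plastic bottle, 64 mm across, 150 mm tall, upright. Origin: centre of its underside.
- driver: Bystander: screwdriver with a wooden handle, 200 mm long, lying flat. Origin: middle of its length, underside.
- mallet: Bystander: hammer, 240 mm long, lying flat. Origin: middle of its length, underside.
- pin_tray: Bystander: grey open plastic tray, 120 x 160 x 35 mm, on the bench. Origin: centre of its underside.

How it is judged:
By the outcome, as a careful person would: the job done as asked, in the order asked, and still so for the second after the job is handed in, with the robot touching nothing.
It also fails if it takes over 48 s, if anything falls off the work surface, if the arm or the gripper's body presses on something with over 40 N, if the wrist force passes 120 N, or if a joint passes its speed limit or range.

## Working session

There is one attempt and no reset: what is moved stays moved. The work goes in short steps, Python scripts to look and compute and a tool call to move; the robot and the scene stay as the last step left them, time stands still between calls to the robot, and variables do not carry over. Pictures are saved under pics/ and viewed, at most 10 in all, crops included, and the job is handed in when it is done.

Besides the shell and the picture viewer there is one more tool, called after ">>>" as name(argument=value, ...) on one line, values as JSON. move_arm: Moves the arm, as the interface text tells. Its arguments: {"type":"object","properties":{"commands":{"type":"array"}},"required":["commands"]}

```bash
mkdir -p pics
python3 - <<'E'
from cell import *
import cv2
for n in("top","side"):
    cv2.imwrite(f"pics/{n}0.png",read_camera(n)); c=camera_info(n); print(n,c["K"],c["cam_to_world"])
print(state())
E
```

```text
top [[449.71050498   0.         321.12697022]
 [  0.         449.71050498 197.82060138]
 [  0.           0.           1.        ]] [[-6.00839487e-03 -9.96864493e-01  7.88991847e-02  5.49573816e+02]
 [-9.99980135e-01  5.83935323e-03 -2.37304883e-03 -1.48729335e+00]
 [ 1.90488791e-03 -7.89118756e-02 -9.96879776e-01  1.51344199e+03]
 [ 0.00000000e+00  0.00000000e+00  0.00000000e+00  1.00000000e+00]]
side [[382.28721398   0.         320.76354889]
 [  0.         382.28721398 202.64300473]
 [  0.           0.           1.        ]] [[-9.01973426e-01 -3.26558507e-01  2.82495097e-01  3.68441092e+02]
 [-4.31781827e-01  6.77746516e-01 -5.95167299e-01  5.76473210e+02]
 [ 2.89687707e-03 -6.58801337e-01 -7.52311376e-01  8.60615850e+02]
 [ 0.00000000e+00  0.00000000e+00  0.00000000e+00  1.00000000e+00]]
{'t': 0.1, 'joints': array([ 1.14739575e+00,  4.91514802e-01,  1.55935318e+00, -1.05240269e-05,
        1.09170158e+00, -1.05618802e-01]), 'qvel': array([ 1.07713138e-03, -1.11700861e-03, -7.56981643e-04,  7.13513739e-05,
       -2.64173069e-04, -1.06647257e-03]), 'tau': array([ 3.11388620e-03, -6.13628125e+01, -2.58609563e+01,  6.94210804e-02,
        4.69903811e-02, -8.72007217e-05]), 'eef_pos': array([195.19794328, 593.52821038, 214.12270764]), 'tcp_rot': array([-3.14062020e+00, -9.37058691e-05,  2.82381569e+00]), 'ft_force': array([-0.16959464, -0.64331157, -0.11898894]), 'moment': array([ 0.03055243,  0.02677682, -0.02042481]), 'grip_force': 0.0, 'opening': 1.000239993061009}
```

View pics/top0.png

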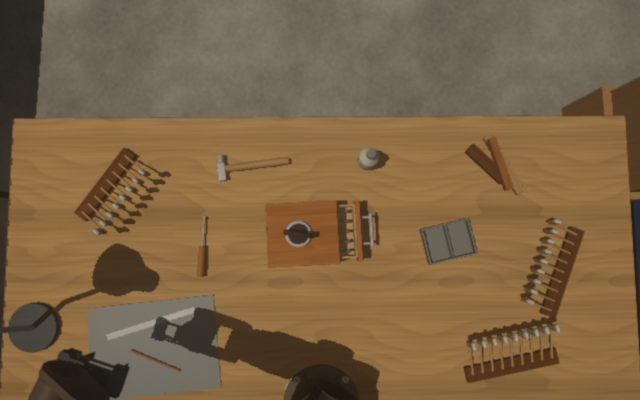

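View pics/side0.png

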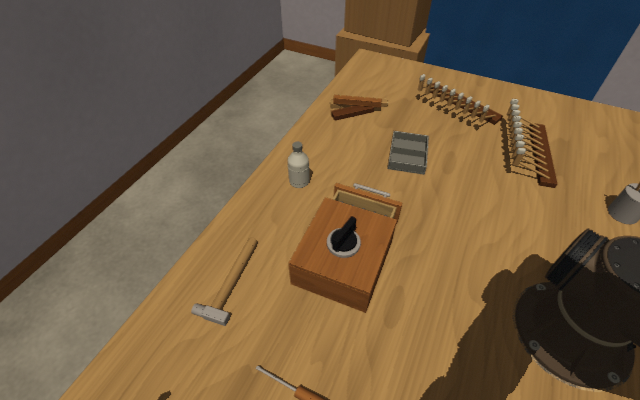

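The top view shows the chest top at about u 266–340, v 202–267, with the knob at (298,234), the drawer front at u≈358 and the handle at (373,229). In the side view the bar lies along the sliding direction and the drawer is open.

```bash
cat > h.py <<'E'
from cell import *
import cv2, numpy as np
def cast(n,uv,z):
    c=camera_info(n);T=c["cam_to_world"]
    d=T[:3,:3]@np.linalg.solve(c["K"],[uv[0],uv[1],1.]);o=T[:3,3]
    return (o+d*(z-o[2])/d[2])[:2].round(1)
def proj(n,p):
    c=camera_info(n);q=np.linalg.inv(c["cam_to_world"])@np.r_[p,1.];q=c["K"]@q[:3];return (q[:2]/q[2]).round(1)
E
python3 - <<'E'
from h import *
im=cv2.imread("pics/top0.png");hsv=cv2.cvtColor(im,cv2.COLOR_BGR2HSV)
print(hsv[215,285],hsv[250,330],hsv[229,359],hsv[190,300],hsv[229,373])
m=cv2.inRange(hsv,(0,140,40),(12,255,255));roi=np.zeros_like(m);roi[190:280,255:345]=255
cs=cv2.findContours(m&roi,0,2)[0];c=max(cs,key=cv2.contourArea)
r=cv2.minAreaRect(c);b=cv2.boxPoints(r);print(r)
P=np.array([cast("top",p,100) for p in b]);print(P.tolist(),P.mean(0),np.linalg.norm(np.roll(P,1,0)-P,axis=1))
g=cv2.inRange(hsv,(0,0,110),(180,70,255));roi[:]=0;roi[205:255,362:382]=255
ys,xs=np.nonzero(g&roi)
r=cv2.minAreaRect(np.c_[xs,ys].astype(np.float32));print(r,[cast("top",p,67) for p in cv2.boxPoints(r)],cast("top",r[0],67))
k=cv2.inRange(hsv,(0,0,0),(180,255,45));roi[:]=0;roi[215:252,275:325]=255
c=max(cv2.findContours(k&roi,0,2)[0],key=cv2.contourArea);r=cv2.minAreaRect(c);print("knob",r,cast("top",r[0],162))
a=np.hstack([im[190:280,255:390]]);cv2.imwrite("pics/c.png",cv2.resize(a,None,fx=5,fy=5))
E
```

```text
[ 13 169 131] [ 13 170 138] [ 13 172 141] [ 17 137 154] [ 16 124 125]
((294.0, 247.0), (0.0, 0.0), 0.0)
[[507.8, 80.9], [507.8, 80.9], [507.8, 80.9], [507.8, 80.9]] [507.8  80.9] [0. 0. 0. 0.]
((368.0421142578125, 229.59454345703125), (33.090919494628906, 9.108651161193848), 87.79740142822266) [array([ 613.5, -138.9]), array([ 614.5, -168.2]), array([ 508.6, -170.7]), array([ 507.6, -141.6])] [ 560.9 -154.9]Traceback (most recent call last):
  File "<stdin>", line 12, in <module>
ValueError: max() iterable argument is empty
```

Run:
```python
from h import *
im=cv2.imread("pics/top0.png");hsv=cv2.cvtColor(im,cv2.COLOR_BGR2HSV)
m=cv2.inRange(hsv,(0,155,60),(14,255,255));roi=np.zeros_like(m);roi[190:280,255:345]=255
c=max(cv2.findContours(m&roi,0,2)[0],key=cv2.contourArea)
r=cv2.minAreaRect(c);b=cv2.boxPoints(r);print(r)
P=np.array([cast("top",p,100) for p in b]);print(P.tolist(),P.mean(0),np.linalg.norm(np.roll(P,1,0)-P,axis=1))
g=im.max(2)
print(hsv[229,366:380].tolist(), im[234,285:312].max(1))
k=(g<70).astype(np.uint8)*255;roi[:]=0;roi[215:252,275:325]=255
c=max(cv2.findContours(k&roi,0,2)[0],key=cv2.contourArea);r=cv2.minAreaRect(c);print("knob",r,cast("top",r[0],162))
cv2.imwrite("pics/c.png",cv2.resize(im[190:280,255:390],None,fx=5,fy=5))
```

```text
((302.1877136230469, 233.37847900390625), (63.568641662597656, 72.00009155273438), 86.8201675415039)
[[644.1, 173.6], [655.4, -52.9], [456.9, -62.1], [446.0, 161.9]] [550.6    55.125] [198.44520654 226.7817012  198.71308462 224.26504409]
[[15, 144, 71], [16, 144, 71], [15, 122, 75], [14, 56, 109], [15, 34, 149], [16, 31, 154], [15, 58, 124], [16, 124, 125], [16, 140, 140], [16, 142, 124], [16, 147, 80], [16, 148, 76], [16, 145, 111], [16, 139, 141]] [81 76 74 64 60 60 61 61 62 61 61 60 61 60 60 59 59 59 58 57 57 57 56 55
 55 54 58]
knob ((300.3097229003906, 232.5877685546875), (18.368717193603516, 29.96265983581543), 65.224853515625) [552.4  58.3]
```

View pics/c.png

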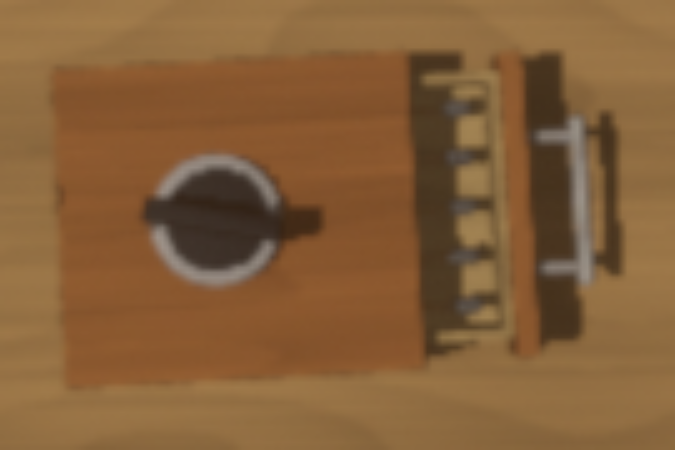

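The crop shows the chest corners at (52,68), (408,52), (68,388) and (425,368), the bar from about (143,210) to (283,225), and the handle from (575,117) to (585,283). I'll cast these to world coordinates.

Run:
```python
from h import *
f=lambda x,y:(x/5+255-.4,y/5+190-.4)
C=np.array([cast("top",f(*p),100) for p in[(52,68),(408,52),(68,388),(425,368)]])
print(C.tolist(),C.mean(0))
ax=(C[0]-C[1]+C[2]-C[3]);ax/=np.linalg.norm(ax);a=np.degrees(np.arctan2(ax[1],ax[0]));print("yaw",a)
ay=(C[0]+C[1]-C[2]-C[3]); print(np.degrees(np.arctan2(ay[1],ay[0]))-90, np.linalg.norm(C[0]-C[1]),np.linalg.norm(C[0]-C[2]))
h=[cast("top",f(*p),67) for p in[(577,117),(585,283)]];print("handle",h,np.mean(h,0))
o=C.mean(0);print("open",-(np.mean(h,0)-o)@ax-155)
k=o+20*ax;print("knob",k,[cast("top",f(*p),162) for p in[(143,203),(143,220),(283,225)]],cast("top",f(216,219),105))
```

```text
[[645.5, 172.0], [654.3, -52.3], [445.7, 161.3], [456.7, -61.2]] [550.55  54.95]
yaw 92.53740976134023
-87.17642668839174 224.47255957020673 200.08630637802278
handle [array([ 614.1, -161.9]), array([ 507.8, -165.5])] [ 560.95 -163.7 ]
open 63.8960453813925
knob [549.6645664   74.93039057] [array([559.9, 109.5]), array([549.7, 109.5]), array([546.2,  25.7])] [550.1  68.7]
```

Chest yaw is about 92.6° with its origin near (551,47), taking the visible top as 16 mm short at the front. The knob axis is at about (550,67), the handle at (561,-164), and the drawer about 56 mm open. I'll go over the chest at z 214 with the fingers shut.

>>> move_arm(commands=[[[3,-3,0.3],[0,0,-7.2],0],[[3,-3,0.3],[0,0,-7.2],0],[[3,-3,0.3],[0,0,-7.2],0],[[3,-3,0.3],[0,0,-7.2],0],[[3,-3,0.3],[0,0,-7.2],0],[[3,-3,0],[0,0,-7.2],0],[[3,-3,0],[0,0,-7.2],0],[[3,-3,0],[0,0,-7.2],0],[[3,-3,0],[0,0,-7.2],0],[[3,-3,0],[0,0,-7.2],0]])

```text
t: 1.1
eef_pos: [496.2, 292.3, 229.5]
tcp_rot: [-3.141, 0.0, 1.562]
ft_force: [0.7, 0.4, -0.2]
opening: 0.215
grip_force: 0.0
```

>>> move_arm(commands=[[[0.7,-4.8,0],[0,0,0],0],[[0.7,-4.8,0],[0,0,0],0],[[0.7,-4.8,0],[0,0,0],0],[[0.7,-4.8,0],[0,0,0],0],[[0.7,-4.8,0],[0,0,0],0],[[0.7,-4.8,0],[0,0,0],0],[[0.7,-4.8,0],[0,0,0],0],[[0.7,-4.8,0],[0,0,0],0],[[0.7,-4.8,0],[0,0,0],0],[[0.3,-4.8,0],[0,0,0],0]])

```text
t: 2.1
eef_pos: [561.3, -188.3, 229.4]
tcp_rot: [-3.141, -0.0, 1.567]
ft_force: [0.3, -0.2, -0.6]
opening: 0.001
grip_force: 0.0
```

>>> move_arm(commands=[[[0,-4,0],[0,0,0],0],[[0,0,-3.5],[0,0,2],0],[[0,0,-4],[0,0,1],0],[[0,0,-4],[0,0,0],0],[[0,0,-4],[0,0,0],0],[[0,0,-2.5],[0,0,0],0],[[0,0,0],[0,0,0],0]])

```text
t: 2.8
eef_pos: [559.6, -225.5, 46.2]
tcp_rot: [-3.136, -0.003, 1.619]
ft_force: [0.3, -0.4, -0.2]
opening: 0.0
grip_force: 0.0
```

Run:
```python
from h import *
t=read_camera("top");cv2.imwrite("pics/t1.png",cv2.resize(t[180:290,250:450],None,fx=4,fy=4,interpolation=2))
print(state()["eef_pos"],state()["ft_force"])
```

```text
[ 560.66093289 -225.9666637    48.50065649] [-0.45033744  0.2684345   0.48469755]
```

View pics/t1.png

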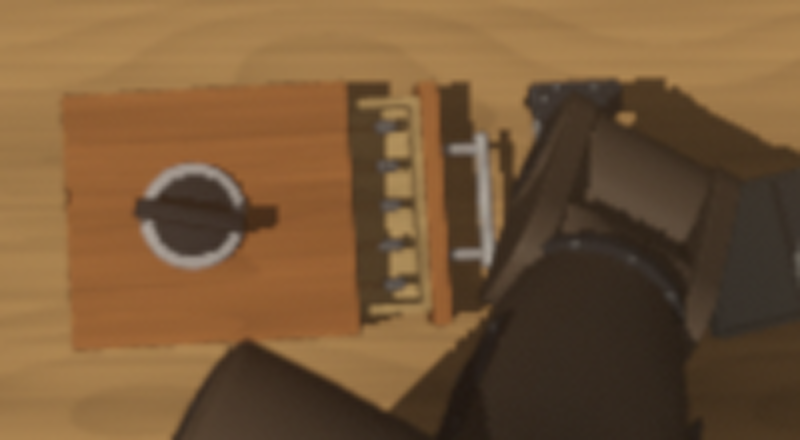

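The gripper is down in front of the undisturbed handle, with the handle at crop (484,200) and the tool centred on it. Next I push along chest x.

>>> move_arm(commands=[[[0,2,0],[0,0,0],0],[[0,1.5,0],[0,0,0],0],[[0,0.8,0],[0,0,0],0],[[0,0.8,0],[0,0,0],0],[[-0.05,1,0],[0,0,0],0],[[-0.05,1,0],[0,0,0],0],[[-0.05,1,0],[0,0,0],0],[[-0.05,0.5,0],[0,0,0],0],[[0,0,0],[0,0,0],0]])

```text
t: 3.75
eef_pos: [559.1, -139.4, 49.6]
tcp_rot: [-3.141, -0.0, 1.62]
ft_force: [0.2, -0.7, 0.1]
opening: 0.004
grip_force: 0.0
```

>>> move_arm(commands=[[[0,0.3,0],[0,0,0],0],[[0,0.3,0],[0,0,0],0],[[0,0.3,0],[0,0,0],0],[[0,0.3,0],[0,0,0],0]])

```text
t: 4.15
eef_pos: [559.1, -128.3, 49.5]
tcp_rot: [-3.141, -0.0, 1.619]
ft_force: [-1.2, 0.1, 0.1]
opening: 0.007
grip_force: 0.1
```

>>> move_arm(commands=[[[0,0.3,0],[0,0,0],0],[[0,0.2,0],[0,0,0],0],[[0,0,0],[0,0,0],0]])

```text
t: 4.45
eef_pos: [559.3, -123.1, 49.7]
tcp_rot: [3.141, 0.0, 1.62]
ft_force: [-0.3, 0.3, -0.2]
opening: 0.004
grip_force: 0.1
```

>>> move_arm(commands=[[[0,0.3,0],[0,0,0],0],[[0,0.2,0],[0,0,0],0],[[0,0,0],[0,0,0],0]])

```text
t: 4.75
eef_pos: [559.5, -122.3, 49.8]
tcp_rot: [3.141, 0.005, 1.621]
ft_force: [-5.8, -32.0, -3.1]
opening: 0.006
grip_force: 16.2
```

Run:
```python
from h import *
t=read_camera("top");s=read_camera("side")
cv2.imwrite("pics/t2.png",np.hstack([cv2.resize(t[180:290,250:400],(600,440)),cv2.resize(s[150:310,280:440],(440,440))])[:, ::1][:, :1040][::1] if 0 else np.vstack([cv2.resize(t[190:280,250:400],(500,300)),cv2.resize(s[160:310,270:440],(500,300+0))]))
print(state()["eef_pos"],state()["ft_force"])
```

```text
[ 559.50000494 -122.3037202    49.80956448] [ -5.94042675 -30.72306305  -3.28295258]
```

View pics/t2.png

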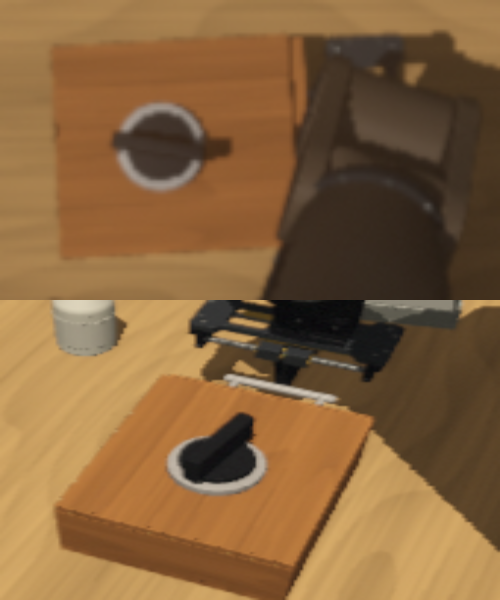

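The drawer is home: it stopped at the predicted place with 31 N, and the panel is flush in both views. Now I retreat and go to the knob.

>>> move_arm(commands=[[[0,-2,0],[0,0,0],0],[[0,-2,0],[0,0,0],0],[[0,0,4],[0,0,0],0.3],[[0,0,4.5],[0,0,0],0.6],[[0,0,4.5],[0,0,-4],0.7],[[0,0,4],[0,0,-4],0.7],[[-0.2,4.5,0],[0,0,0],0.7],[[-0.2,4.5,0],[0,0,0],0.7],[[-0.2,4.5,0],[0,0,0],0.7],[[-0.2,4.5,0],[0,0,0],0.7]])

```text
t: 5.85
eef_pos: [550.9, 23.5, 219.9]
tcp_rot: [3.141, -0.0, 1.479]
ft_force: [0.3, -0.4, 0.0]
opening: 0.623
grip_force: 0.0
```

>>> move_arm(commands=[[[0,4,0],[0,0,0],0.7],[[0,0.4,0],[0,0,0],0.7],[[0,0,0],[0,0,0],0.7]])

```text
t: 6.15
eef_pos: [551.1, 66.7, 219.6]
tcp_rot: [3.142, -0.0, 1.482]
ft_force: [-0.4, -0.0, -0.6]
opening: 0.701
grip_force: 0.0
```

>>> move_arm(commands=[[[-0.1,0.1,-3],[0,0,0],0.7],[[0,0,-3],[0,0,0],0.7],[[0,0,-2],[0,0,0],0.7],[[0,0,-1.1],[0,0,0],0.7],[[0,0,0],[0,0,0],0.5],[[0,0,0],[0,0,0],0.3]])

```text
t: 6.75
eef_pos: [550.8, 66.2, 129.3]
tcp_rot: [3.141, -0.0, 1.479]
ft_force: [-0.3, 0.4, -0.8]
opening: 0.585
grip_force: 0.0
```

>>> move_arm(commands=[[[0,0,0],[0,0,0],0.1],[[0,0,0],[0,0,0],0],[[0,0,0],[0,0,0],0],[[0,0,0],[0,0,0],0],[[0,0,0],[0,0,0],0]])

```text
t: 7.25
eef_pos: [550.0, 66.8, 128.8]
tcp_rot: [-3.141, 0.0, 1.48]
ft_force: [-2.6, -2.7, 5.5]
opening: 0.169
grip_force: 27.9
```

>>> move_arm(commands=[[[0,0,0],[0,0,-5],0],[[0,0,0],[0,0,-5],0],[[0,0,0],[0,0,-5],0],[[0,0,0],[0,0,-5],0],[[0,0,0],[0,0,-5],0],[[0,0,0],[0,0,-5],0]])

```text
t: 7.85
eef_pos: [549.2, 67.2, 128.9]
tcp_rot: [-3.14, 0.001, 0.953]
ft_force: [-6.4, 3.7, 6.1]
opening: 0.164
grip_force: 30.0
```

```bash
python3 -c "
from h import *
s=state();print(s['eef_pos'],s['tcp_rot'],s['ft_force'],s['moment'],s['opening'])"
```

```text
[549.18256449  67.24649015 128.85295472] [-3.13950569e+00  8.25309594e-04  9.52848354e-01] [-6.41380343  3.70944468  6.10289219] [0.61841364 1.26095885 0.1163399 ] 0.1637669688530429
```

Small forces; continue.

>>> move_arm(commands=[[[0,0,0],[0,0,-5],0],[[0,0,0],[0,0,-5],0],[[0,0,0],[0,0,-5],0],[[0,0,0],[0,0,-5],0],[[0,0,0],[0,0,-5],0],[[0,0,0],[0,0,-5],0],[[0,0,0],[0,0,-5],0],[[0,0,0],[0,0,-5],0],[[0,0,0],[0,0,-5],0],[[0,0,0],[0,0,-4],0]])

```text
t: 8.85
eef_pos: [548.4, 68.5, 128.8]
tcp_rot: [-3.139, 0.003, 0.097]
ft_force: [-9.6, 13.0, 9.3]
opening: 0.166
grip_force: 30.0
```

>>> move_arm(commands=[[[0,0,0],[0,0,-3],0],[[0,0,0],[0,0,-1],0],[[0,0,0],[0,0,0],0]])

```text
t: 9.15
eef_pos: [548.4, 68.6, 128.8]
tcp_rot: [-3.14, 0.004, 0.032]
ft_force: [-9.1, 12.6, 8.7]
opening: 0.169
grip_force: 30.3
```

```bash
python3 -c "
from h import *
s=state();print(s['eef_pos'],s['tcp_rot'],s['ft_force'],s['moment'],s['opening'])"
```

```text
[548.38901212  68.57023277 128.80494727] [-3.1395542   0.00371474  0.03210763] [-9.07772133 12.57239119  8.67299698] [2.41473843 1.84127215 0.72347469] 0.1692976369728235
```

>>> move_arm(commands=[[[0,0,0],[0,0,0],0.3],[[0,0,0],[0,0,0],0.6],[[0,0,0],[0,0,0],0.7],[[0,0,0],[0,0,0],0.7],[[0,0,3],[0,0,0],0.7],[[0,0,4],[0,0,0],0.7],[[0,0,4],[0,0,0],0.7]])

```text
t: 9.85
eef_pos: [550.1, 66.5, 239.8]
tcp_rot: [3.141, 0.001, 0.031]
ft_force: [1.5, -0.2, -0.2]
opening: 0.678
grip_force: 0.0
```

>>> move_arm(commands=[[[0,4,0],[0,0,0],0.7],[[0,4.5,0],[0,0,0],0.7],[[0,4.5,0],[0,0,0],0.7],[[0,4.5,0],[0,0,0],0.7],[[0,4.5,0],[0,0,0],0.7],[[0,4.5,0],[0,0,0],0.7],[[0,4,0],[0,0,0],0.7],[[0,0,0],[0,0,0],0.7]])

```text
t: 10.65
eef_pos: [549.6, 375.8, 237.9]
tcp_rot: [-3.141, 0.0, 0.035]
ft_force: [-0.9, -0.8, -1.3]
opening: 0.7
grip_force: 0.0
```

Run:
```python
from h import *
t=read_camera("top");s=read_camera("side")
cv2.imwrite("pics/t3.png",np.vstack([cv2.resize(t[190:280,250:400],(500,300)),cv2.resize(s[160:310,270:440],(500,300))]))
```

```text
(no output)
```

View pics/t3.png

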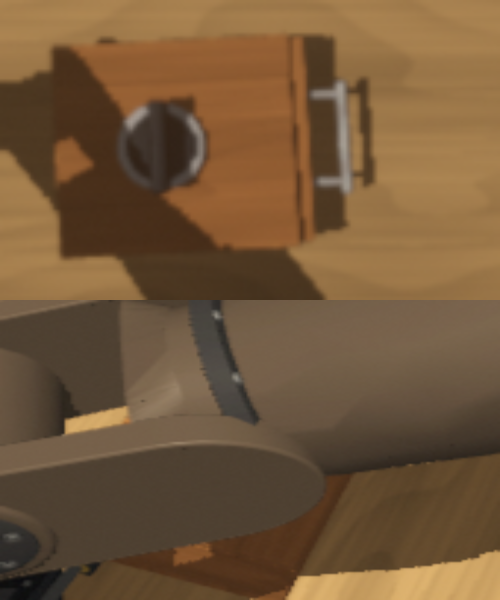

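The bar stands square across the chest (crop u≈157, v 100–190). The drawer panel is flush, and the handle at crop (345,137) is at y≈-106 mm, the home position.

```bash
python3 -c "
from cell import env
print(env.job_done())"
```

```text
the job is handed in; nothing more can be done
None
```

The drawer is pushed fully home, the latch knob is turned clockwise to its latched position and released, and the job was handed in at about 11 s; none of the moves went near the things lying around the chest.

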